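# Set up the carry tray for an acrylic retainer job

## Task

Set up the steel tray for a retainer job: stand the slim white bottle with the needle tip upright in the small round cup and the lidded powder jar upright in the large round cup, set the stone dental model flat between the two low rails of its stand, square to them, and lay the blue-handled carver level across the two wire rests, about centred on them. The glue bottle with the black cap and the pencil are not part of the kit: leave them where they are. Everything ends released and at rest.

Things in the scene. Friction and masses are not known exactly. Their poses are not given: they have to be found in the camera images.
- liquid_bottle_center (a point): Slim white plastic dropper bottle with a white cone top ending in a thin needle, standing on the bench behind or left of the tray: 24 mm diameter up to 46 mm, then the narrower cone (20 mm and less); 88 mm high in all, about 35 g. The point is its centre, half-way up (44 mm above its foot); z up. Grasp round the body from above. Goes into the small cup.
- powder_jar_center (a point): Round screw jar of powder with a ribbed lid, standing on the bench behind or left of the tray: 45 mm diameter, 55 mm high (lid from 43 mm up), about 110 g. The point is its centre, half-way up (27.5 mm above its foot); z up. Goes into the large cup; it is too wide for the small one.
- stone_model_center (a point): Off-white stone dental model, teeth up, on the bench behind or left of the tray: 54 mm (x) by 60 mm (y), 28 mm high, 75 g. The point is its middle, 14 mm above its flat base; z up. The back (-x) is flat, the front (+x) a blunt point, the sides taper forward: grasp across its 54 mm length, one finger on the flat back, the other on the front point; held by the sides it tips. Goes on the model stand.
- blue_carver_center (a point): Slim carver with a blue handle, lying on the bench left of the tray, 9 mm thick and 130 mm long, about 20 g. The point is its middle and balance point, 4.5 mm above the bench; its x runs along the tool. Goes on the wire rests.
- black_cap_bottle_center (a point): Glue bottle, white with a tall black cap, among those things: 32 mm diameter, 80 mm high. The point is its centre, half-way up. Not part of the kit: leave it standing where it is.
- yellow_pencil_center (a point): Yellow pencil lying on the bench left of the tray, 7 mm thick, 156 mm long; the point is its middle; its y runs along it. Not part of the kit: leave it where it is. It can roll if touched.
- small_cup_seat (a point): Smaller round cup: 42 mm across inside, wall 3 mm, rim 15 mm above its floor; the point is the centre of its floor, 6.5 mm above the bench. It is one of three fixed grey inserts (two cups, model stand) in a row, 86 mm apart, in any order, in a low fixed steel tray 142 x 266 mm, rim 13 mm high; the carver rest lies along the tray's front edge. x across the row (away from the robot), y along it.
- large_cup_seat (a point): Larger round cup, another insert of the row: 62 mm across inside, wall 3 mm, rim 13 mm above its floor. The point is the centre of its floor, 6.5 mm above the bench; x across the row, y along it. Hold the jar by its upper half, so that the fingertips stay above the rim.
- model_stand_seat (a point): Model stand, another insert of the row: a flat block 50 mm wide (y, along the row) with a dark rubber pad, open at both y ends, with a rail along its front and its back, 78 mm apart inside, 6 mm higher than the pad. The point is the centre of the pad's top, 18 mm above the bench. The model sits on the pad square with the rails, any side to the front; lower it with the fingers at the open y ends.
- carver_rest_seat (a point): Carver rest on the tray's front edge: two upright steel wires, 64 mm apart along its x (which runs along the row), each bent to a notch 18 mm wide inside at the bottom, 33 mm at the mouth, 13 mm deep. The point is midway between the notch bottoms, where the carver lies (44.5 mm above the bench), 69 mm in front of the row's centre line. The carver lies along x in both notches; fingers fit between the wires.

How it is judged:
By the outcome, as a careful person would: the job done as asked, in the order asked, and still so for the second after the job is handed in, with the robot touching nothing.
It also fails if it takes over 106 s, if anything falls off the work surface, if the arm or the gripper's body presses on something with over 40 N, if the wrist force passes 120 N, or if a joint passes its speed limit or range.

## Robot

A 6-joint arm with a two-finger parallel gripper is mounted at the origin on a cart in front of the work surface, level with it; the furniture and walls round the work are solid. World frame = base frame: x ahead of the robot, y to its left, z up, the work surface at z = 0. Lengths are in m, angles in degrees, forces in N, time in s.
With the tool pointing down it reaches from about 0.4 to 0.825 m from the base axis. Payload 7 kg.
Tool frame: the origin (TCP) lies midway between the tips of the shut fingers; the grasp point (between the pads) lies ctrl.tcp_to_grasp behind it (ctrl.tcp_to_grasp is the distance from the TCP to the grasp point, in m); z points along the fingers, y is the line along which they close (so a half turn about z gives the same grasp; the last joint's range is limited). The gripper opens to 88 mm and grips with 3 to 60 N. Pads are 19 mm wide; open, the fingers measure 130 mm over their backs; the gripper's body (78 mm by 193 mm) begins 47 mm behind the grasp point.
Start: joints at [-52.878, 20.546, 0.682, 0, -70.136, -16.507], TCP at [0.238, -0.632, 0.227] pointing down, gripper open.
Joint ranges: [-176.03, 176.03], [-82.01, 121.73], [-58.28, 71.71], [-173.87, 95.51], [-174.79, -0.11], [-173.66, 173.66]. Speed limits (degrees/s): [136.94, 136.94, 172.46, 180, 180, 180].

## Interface

Orientations are given as [roll, pitch, yaw] about the fixed x, y, z axes, in that order (R = Rz(yaw) Ry(pitch) Rx(roll)).
In Python, from plant import ctrl, imaging, close_job gives the robot as it stands.
- The arm moves only by the shell command python3 -m crank 'ROWS'. ROWS is JSON, a list of rows, each a list of 3 entries, a list of its own where there are three numbers: the shift along the world's x, y, z in m, then the turn, a rotation vector about the world's x, y, z in degrees, then the opening, from -1 (shut) to 1 (fully open), so that 0 is half open. A call has 1 to 12 rows; each row shifts and turns the commanded pose from where the row before left it; what a row does not reach is not made up. A row lasts 1/10 s, in which the tool goes at most 50 mm and 8.59 degrees, less where a joint would pass 70% of its speed; a pose out of reach is approached as far as the arm can. A call is refused whole if a number of a shift passes 0.05 or a number of a turn 8.59, either way. A call with a gripper value outside its range is refused whole. The fingers move at their own pace and stop on an object; the grip force is fixed at half the most. Time passes only in rows, so rows that do not move let the fingers close. It gives the time, the measured TCP pose, the force, the opening and the grip force at its end, in the units of the state.
- ctrl.get_obs(): the state, without advancing time (a new reading comes with each control period).
- imaging.snapshot(name): name is "scene" or "top"; returns (picture, depth): 384x512x3 uint8, blue, green, red; 384x512 float32, m along the optical axis (not along the pixel's ray), 0 where there is no reading.
- imaging.camera_model(name): a dict with "mtx" (3x3 intrinsics, pixels), "R" (3x3) and "t" (3): a world point X has camera coordinates R X + t. Camera axes: x right, y down, z forward; pixel columns grow to the right and rows downward; lengths in m; the calibration is good to about 2 mm. A picture is of the moment at which its call begins. camera_model takes no time and is no camera call.
- close_job(): hands the job in; it is judged then, once.
The state is a dict: "clock": time; "joint_pos": joint angles; "qvel": joint speeds; "tau": joint torques, N m; "tool_pos": TCP position; "orientation": TCP orientation; "force": force on the tool from outside, world axes, zero at the start; "moment": the same for the moment, N m; "opening": finger opening in m; "gripper_force": force on a finger pad.
Only numpy, scipy, OpenCV 4.12 (cv2) and the standard library are available. Lean on these libraries where they do the work, as an engineer would, in place of code of your own. Each camera call takes 0.05 s, during which the arm holds its last target. There are 200 camera calls.

## Working session

There is one attempt and no reset: what is moved stays moved. The work goes in short steps, Python scripts to look and compute and a shell command to move; the robot and the scene stay as the last step left them, time stands still between calls to the robot, and variables do not carry over. Pictures are saved under pics/ and viewed, at most 14 in all, crops included, and the job is handed in when it is done.

```bash
ls; mkdir -p pics; python3 - <<'E'
from plant import ctrl, imaging
import cv2, numpy as np
print(ctrl.get_obs(), ctrl.tcp_to_grasp)
for n in ("scene","top"):
    p,d=imaging.snapshot(n); cv2.imwrite(f"pics/{n}0.png",cv2.resize(p,None,fx=1.5,fy=1.5,interpolation=cv2.INTER_CUBIC)); np.savez(f"{n}0.npz",p=p,d=d)
    m=imaging.camera_model(n); print(n,m)
E
```

```text
pics
{'clock': 0.0, 'joint_pos': array([-5.28761966e+01,  2.05921605e+01,  6.34818719e-01, -2.19414916e-02,
       -7.01359024e+01, -1.65064636e+01]), 'qvel': array([-0.06883414, -0.03358128, -0.08291167, -0.01477196, -0.0089628 ,
        0.03362213]), 'tau': array([-2.57476012e-05, -5.82713449e+01,  2.93054062e+01,  6.99748322e+00,
        6.92470014e-03, -2.23899474e-04]), 'tool_pos': array([ 0.23749496, -0.63132006,  0.22561671]), 'orientation': array([ 1.79904738e+02, -6.71935859e-03, -1.59390127e+02]), 'force': array([ 0.35270357, -0.02483846, -0.54147986]), 'moment': array([-0.0110752 , -0.02343178,  0.00019131]), 'gripper_force': 0.0, 'opening': 0.08765432427573021} 0.0188
scene {'mtx': array([[470.10849368,   0.        , 249.35371154],
       [  0.        , 470.10849368, 189.87963614],
       [  0.        ,   0.        ,   1.        ]]), 'R': array([[ 0.48739341, -0.87307305,  0.01382431],
       [-0.45746718, -0.26880263, -0.84762546],
       [ 0.74375496,  0.4068029 , -0.53041489]]), 't': array([-0.20515447,  0.32987177,  0.8158678 ])}
top {'mtx': array([[414.96637788,   0.        , 260.13665442],
       [  0.        , 414.96637788, 190.67168596],
       [  0.        ,   0.        ,   1.        ]]), 'R': array([[-0.01835633, -0.99953928, -0.02417191],
       [-0.98934107,  0.02165135, -0.14399818],
       [ 0.14445519,  0.02127099, -0.98928269]]), 't': array([0.09427433, 0.52499984, 0.85769243])}
```

View pics/top0.png

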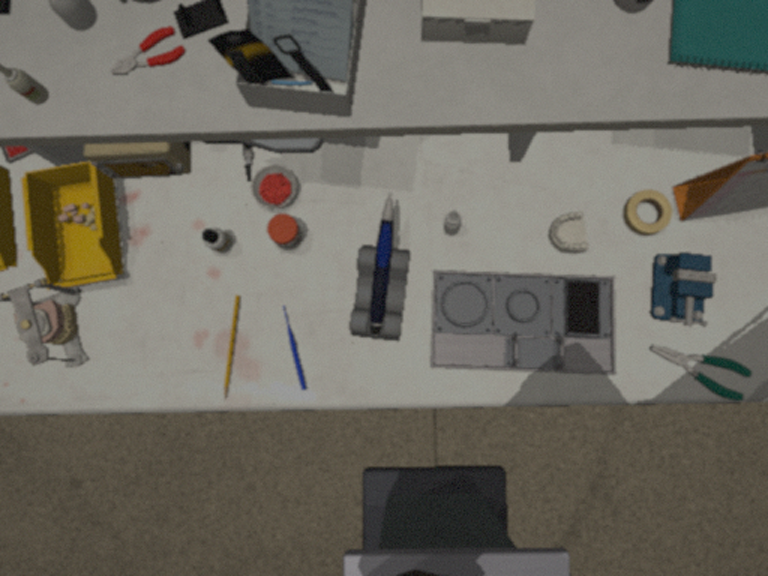

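View pics/scene0.png

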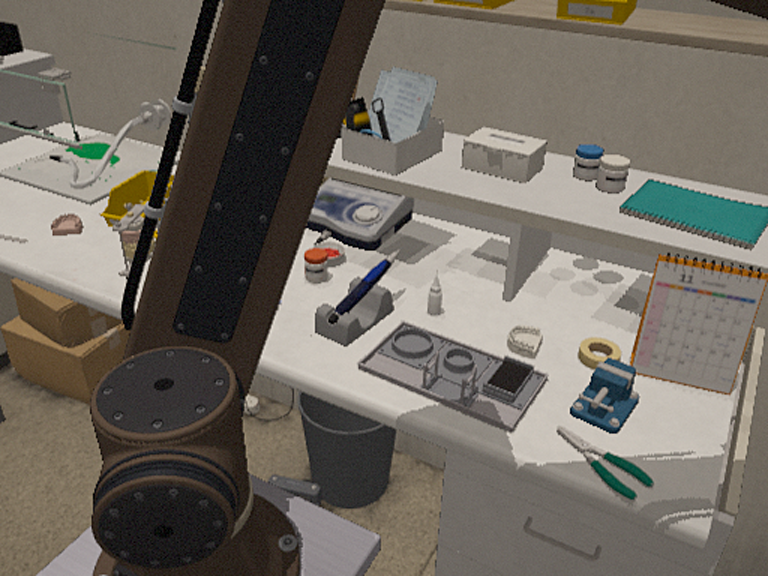

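The top view (1.5x pixels) shows the needle bottle at (452,222), model at (569,232), orange-lidded jar at (284,231) and black-cap bottle at (216,239). The pencil is at (232,345), the carver at (295,350) and the tray spans (432–615, 272–372). In the tray, the large cup is on the left, the small cup in the middle and the stand on the right. A pen holder with a pen stands at (380,270).

```bash
cat > h.py <<'E'
import cv2, numpy as np
from plant import ctrl, imaging
def ray(n,uv,z):
    m=imaging.camera_model(n); R,t=m["R"],m["t"]
    uv=np.atleast_2d(np.asarray(uv,float)); d=np.c_[uv,np.ones(len(uv))]@np.linalg.inv(m["mtx"]).T@R
    c=-R.T@t; return c+d*((z-c[2])/d[:,2])[:,None]
def cloud(n,d):
    m=imaging.camera_model(n); v,u=np.mgrid[:384,:512]
    X=np.stack([u,v,np.ones_like(u)],-1)@np.linalg.inv(m["mtx"]).T*d[...,None]
    return (X-m["t"])@m["R"]
def big(mask):
    k,l,s,c=cv2.connectedComponentsWithStats(mask.astype(np.uint8))
    i=1+np.argmax(s[1:,4]); return l==i
E
python3 - <<'E'
from h import *
f=np.load("top0.npz"); p,d=f["p"],f["d"]; W=cloud("top",d); z=W[...,2]
hsv=cv2.cvtColor(p,cv2.COLOR_BGR2HSV)
def roi(x0,y0,x1,y1):
    m=np.zeros(z.shape,bool); m[int(y0/1.5):int(y1/1.5),int(x0/1.5):int(x1/1.5)]=1; return m
print("bench z",[np.round(W[int(y/1.5),int(x/1.5)],3) for x,y in((330,230),(480,240),(620,320),(260,370),(640,200))])
for nm,r,h in (("liq",(435,200,470,245),.01),("jar",(262,208,306,255),.01),("jartop",(262,208,306,255),.045),("model",(545,205,597,258),.01),("blk",(195,220,240,260),.01),("pen/holder",(345,180,412,345),.01),("shelf",(420,120,600,135),.05)):
    m=roi(*r)&(z>h)&(d>0); q=W[m]; print(nm,m.sum(),q.min(0).round(3),q.max(0).round(3),np.median(q,0).round(3))
for nm,r,c,hh in (("carver",(270,290,320,400),(hsv[...,0]>100)&(hsv[...,0]<130)&(hsv[...,1]>110),.0045),("pencil",(215,285,250,405),(hsv[...,0]>12)&(hsv[...,0]<32)&(hsv[...,1]>110),.0035)):
    m=big(roi(*r)&c); v,u=np.nonzero(m); q=ray("top",np.c_[u,v],hh)[:,:2]; (c0,s,a)=cv2.minAreaRect(q.astype(np.float32)*1000)
    vx=cv2.fitLine(q.astype(np.float32),cv2.DIST_L2,0,.01,.01).ravel(); print(nm,m.sum(),c0,s,"dir",np.degrees(np.arctan2(vx[1],vx[0])))
cv2.imwrite("pics/tray.png",cv2.resize(p[170:255,280:420],None,fx=5.5,fy=5.5,interpolation=cv2.INTER_CUBIC))
cv2.imwrite("pics/left.png",cv2.resize(p[100:275,120:275],None,fx=3.4,fy=3.4,interpolation=cv2.INTER_CUBIC))
E
```

```text
bench z [array([ 0.622,  0.175, -0.001]), array([ 0.6  , -0.053, -0.001]), array([ 0.475, -0.253,  0.002]), array([0.412, 0.28 , 0.002]), array([ 0.652, -0.289,  0.02 ])]
liq 143 [ 0.61  -0.021  0.011] [0.634 0.003 0.087] [ 0.618 -0.008  0.048]
jar 430 [0.591 0.216 0.01 ] [0.654 0.263 0.059] [0.61  0.235 0.054]
jartop 337 [0.591 0.216 0.046] [0.635 0.26  0.059] [0.612 0.238 0.055]
model 530 [ 0.578 -0.211  0.01 ] [ 0.636 -0.156  0.029] [ 0.606 -0.185  0.016]
blk 241 [0.588 0.322 0.011] [0.617 0.354 0.081] [0.599 0.333 0.049]
pen/holder 2293 [0.452 0.055 0.01 ] [0.652 0.143 0.091] [0.53  0.094 0.047]
shelf 1058 [ 0.699 -0.184  0.053] [0.746 0.04  0.203] [ 0.701 -0.063  0.193]
carver 88 (426.63037109375, 225.4763641357422) (87.07292175292969, 5.351776123046875) dir 14.259572
pencil 156 (455.7897644042969, 322.1458740234375) (6.135458469390869, 134.35092163085938) dir -6.269421
```

View pics/tray.png

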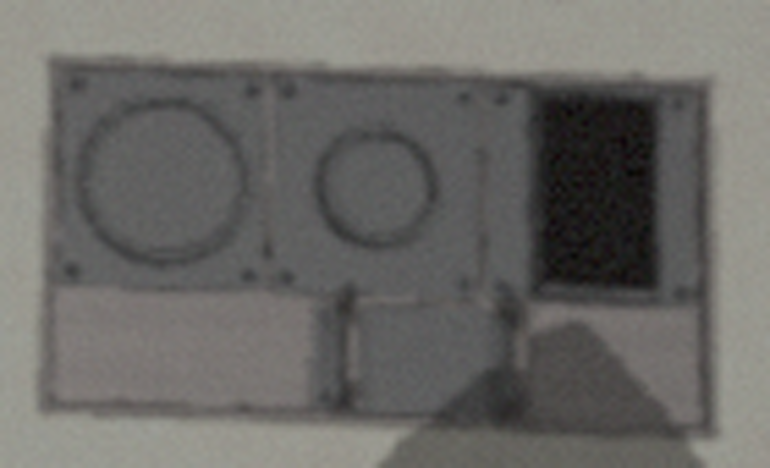

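View pics/left.png

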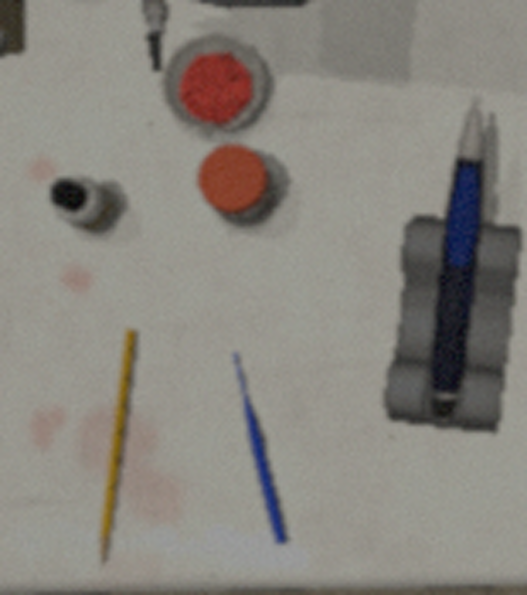

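The tray crop (5.5x, offset (280,170)) shows the large cup rim centred at about (162,182), the small cup at (377,188) and the pad at about (596,193). The tray corners are at (50,60), (712,80), (715,430) and (42,408). In the left crop (3.4x, offset (120,100)), the carver's tip is at (235,352) and its end at (285,540).

```bash
python3 - <<'E'
from h import *
f=np.load("top0.npz"); p,d=f["p"],f["d"]; W=cloud("top",d); z=W[...,2]
T=lambda a,z:ray("top",(np.atleast_2d(a)+.5)/5.5-.5+[280,170],z)
L=T([162,182],.0205)[0]; S=T([377,188],.0215)[0]; M=T([596,193],.018)[0]
cor=T([[50,60],[712,80],[715,430],[42,408]],.013); print("L,S,M",L,S,M,np.linalg.norm(L-S),np.linalg.norm(S-M)); print("tray",cor,cor.mean(0),[np.linalg.norm(cor[i]-cor[i-1]) for i in range(4)])
w=T([[345,295],[340,400],[510,305],[508,405]],.03);print("wires",w)
# depth-based wires
m=np.zeros(z.shape,bool); m[215:250,330:385]=1; q=W[m&(z>.03)&(z<.09)];
for s in (q[:,1]>-.085,q[:,1]<=-.085): print("wirepts",s.sum(),q[s].mean(0) if s.any() else 0, q[s].min(0) if s.any() else 0,q[s].max(0) if s.any() else 0)
Lf=lambda a,z:ray("top",(np.atleast_2d(a)+.5)/3.4-.5+[120,100],z)
c=Lf([[235,352],[285,540]],.0045); print("carver",c,c.mean(0),np.linalg.norm(c[0]-c[1]),np.degrees(np.arctan2(*(c[0]-c[1])[[1,0]])))
c=Lf([[232,179]],.055); print("jar",c); c=Lf([[132,330],[105,562]],.0035); print("pencil",c)
# rack for row dir
r=np.degrees(np.arctan2(*(M-L)[[0,1]])); print("row tilt",r)
# model by depth
m=np.zeros(z.shape,bool); m[135:174,360:400]=1
g=m&(z>.012); v,u=np.nonzero(big(g)); q=W[v,u]; print("model rect",cv2.minAreaRect((q[:,:2]*1000).astype(np.float32)))
sc=np.load("scene0.npz"); cv2.imwrite("pics/model.png",np.hstack([cv2.resize(p[132:177,355:405],(440,400),interpolation=cv2.INTER_CUBIC),cv2.resize(sc["p"][210:255,330:370],(356,400),interpolation=cv2.INTER_CUBIC)]))
# scene cloud for model + tray + liq
Ws=cloud("scene",sc["d"]); zs=Ws[...,2]
for nm,b,h in(("model",(.56,.66,-.23,-.13),.012),("liq",(.58,.66,-.04,.03),.01),("jar",(.57,.66,.19,.29),.045),("rest",(.38,.46,-.17,-.03),.03)):
    for n,C in(("top",W),("scene",Ws)):
        k=(C[...,0]>b[0])&(C[...,0]<b[1])&(C[...,1]>b[2])&(C[...,1]<b[3])&(C[...,2]>h)&(C[...,2]<.1); q=C[k]
        if len(q): print(nm,n,len(q),q.min(0).round(3),q.max(0).round(3),cv2.minAreaRect((q[:,:2]*1000).astype(np.float32)))
E
```

```text
L,S,M [ 0.50057881 -0.02258565  0.0205    ] [ 0.496268   -0.10749798  0.0215    ] [ 0.49282635 -0.19465131  0.018     ] 0.08502756596504185 0.08729145502173219
tray [[ 0.55212448  0.02020322  0.013     ]
 [ 0.53800037 -0.24520932  0.013     ]
 [ 0.39876788 -0.23667691  0.013     ]
 [ 0.41230964  0.02732402  0.013     ]] [ 0.47530059 -0.10858975  0.013     ] [np.float64(0.13999605634558662), np.float64(0.2657880831249438), np.float64(0.13949369150978688), np.float64(0.2643480070810541)]
wires [[ 0.45358722 -0.09139361  0.03      ]
 [ 0.4129391  -0.08755839  0.03      ]
 [ 0.44841804 -0.15521697  0.03      ]
 [ 0.4097963  -0.15224089  0.03      ]]
wirepts 0 0 0 0
wirepts 125 [ 0.4284244  -0.12227183  0.0468453 ] [ 0.40564144 -0.15851052  0.03027787] [ 0.45122369 -0.0882066   0.05964338]
carver [[0.50698904 0.24521833 0.0045    ]
 [0.38382994 0.2119195  0.0045    ]] [0.44540949 0.22856892 0.0045    ] 0.1275812439020478 15.129463222323414
jar [[0.61168241 0.23796118 0.055     ]]
pencil [[0.5232574  0.31417029 0.0035    ]
 [0.37183224 0.32918516 0.0035    ]]
row tilt -177.42026867892764
m
[... 690 characters left out ...]
422852), (19.561491012573242, 24.451038360595703), 43.373252868652344)
jar top 337 [0.591 0.216 0.046] [0.635 0.26  0.059] ((613.0830688476562, 237.53695678710938), (42.90616989135742, 43.1315803527832), 72.01162719726562)
jar scene 137 [0.59  0.214 0.045] [0.638 0.258 0.058] ((614.9098510742188, 235.3688507080078), (47.812469482421875, 43.36287307739258), 8.380457878112793)
rest top 125 [ 0.406 -0.159  0.03 ] [ 0.451 -0.088  0.06 ] ((428.7387390136719, -123.23126983642578), (68.70552825927734, 42.77412796020508), 86.87703704833984)
rest scene 133 [ 0.404 -0.16   0.03 ] [ 0.452 -0.088  0.058] ((429.09210205078125, -124.05136108398438), (70.25189208984375, 46.27207946777344), 86.662353515625)
```

View pics/model.png

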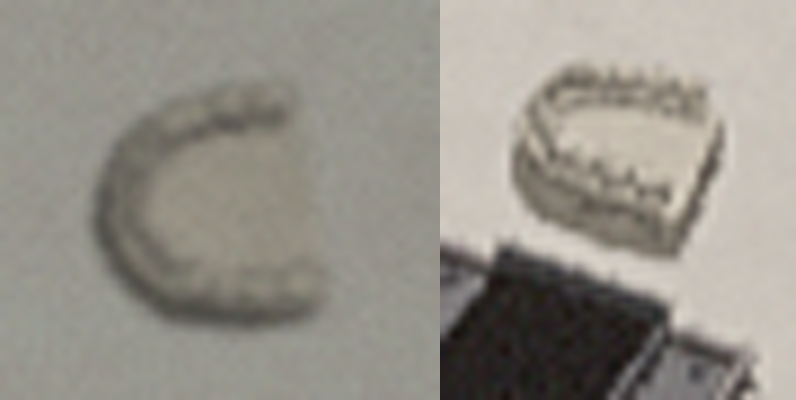

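The model crop shows the arch with its blunt front toward the left (+y) and its flat back on the right (-y). The back teeth ends are at (295,85) and (325,290) in the crop. I'll move toward the bottle while checking pen and obstacle heights.

```bash
python3 - <<'E'
from h import *
f=np.load("top0.npz"); W=cloud("top",f["d"]); s=np.load("scene0.npz"); Ws=cloud("scene",s["d"])
def bx(C,b,h,H=.3):
    k=(C[...,0]>b[0])&(C[...,0]<b[1])&(C[...,1]>b[2])&(C[...,1]<b[3])&(C[...,2]>h)&(C[...,2]<H); q=C[k]; return (len(q),q.min(0).round(3),q.max(0).round(3)) if len(q) else 0
print("pen",bx(W,(.4,.69,.04,.15),.065),bx(Ws,(.4,.69,.04,.15),.065)); print("blue",bx(W,(.44,.58,-.42,-.26),.02)); print("tape/cal",bx(W,(.58,.69,-.4,-.24),.01))
a=(np.array([[295,85],[325,290]])+.5)/8.85-.5+[355,132]; q=ray("top",a,.026); v=q[0]-q[1]; print("back",q,np.degrees(np.arctan2(v[1],v[0])))
b=(np.array([[682-440,255]])+.5)/8.9-.5+[330,210]; print(ray("scene",b,0))
for C in(W,Ws):
    k=(C[...,0]>.56)&(C[...,0]<.65)&(C[...,1]>-.23)&(C[...,1]<-.13)&(C[...,2]>.006)&(C[...,2]<.04); q=C[k]
    xs=np.arange(.584,.632,.004); e=[(x,q[abs(q[:,0]-x)<.002,1].min()) for x in xs]; l=np.polyfit(*zip(*e),1); print("back edge slope deg",np.degrees(np.arctan(l[0])),np.polyval(l,.606))
E
python3 -m crank '[[[0.025,0.041,0],[0,0,-1.7],1],[[0.025,0.041,0],[0,0,-1.7],1],[[0.025,0.041,0],[0,0,-1.7],1],[[0.025,0.041,0],[0,0,-1.7],1],[[0.025,0.041,0],[0,0,-1.7],1],[[0.025,0.041,0],[0,0,-1.7],1],[[0.025,0.041,0],[0,0,-1.7],1],[[0.025,0.041,0],[0,0,-1.7],1],[[0.025,0.041,0],[0,0,-1.7],1],[[0.025,0.041,0],[0,0,-1.7],1],[[0.025,0.041,0],[0,0,-1.7],1],[[0.025,0.041,0],[0,0,-1.7],1]]'
```

```text
pen (515, array([0.514, 0.077, 0.065]), array([0.652, 0.104, 0.091])) (242, array([0.527, 0.075, 0.065]), array([0.653, 0.104, 0.09 ]))
blue (1130, array([ 0.46 , -0.369,  0.02 ]), array([ 0.564, -0.308,  0.069]))
tape/cal (1555, array([ 0.602, -0.4  ,  0.01 ]), array([ 0.681, -0.269,  0.211]))
back [[ 0.63332312 -0.201055    0.026     ]
 [ 0.58087859 -0.20518098  0.026     ]] 4.498369244779344
[[ 5.84730867e-01 -2.13135741e-01 -1.11022302e-16]]
back edge slope deg 4.1507450733765365 -0.2083661694121153
back edge slope deg 4.87367979270341 -0.20927598016889087
clock: 1.3
tool_pos: [0.5381, -0.1378, 0.2265]
orientation: [180.0, -0.0, -179.8]
force: [-0.4, 0.0, 0.1]
opening: 0.0875
gripper_force: 0.0
```

```bash
python3 -m crank '[[[0.0205,0.0315,0],[0,0,0],0.3],[[0.0205,0.0315,0],[0,0,0],0.3],[[0.0205,0.0315,0],[0,0,0],0.3],[[0.0205,0.0315,0],[0,0,0],0.3],[[0,0,0],[0,0,0],0.3],[[0,0,-0.045],[0,0,0],0.3],[[0,0,-0.045],[0,0,0],0.3],[[0,0,0],[0,0,0],0.3]]'
python3 - <<'E'
from h import *
p,d=imaging.snapshot("top"); cv2.imwrite("pics/t1.png",cv2.resize(p[80:250,200:420],None,fx=3.4,fy=3.4,interpolation=cv2.INTER_CUBIC))
E
```

```text
clock: 2.1
tool_pos: [0.615, -0.0145, 0.1303]
orientation: [-179.9, -0.6, -179.9]
force: [-0.0, -0.2, -0.6]
opening: 0.0571
gripper_force: 0.0
```

View pics/t1.png

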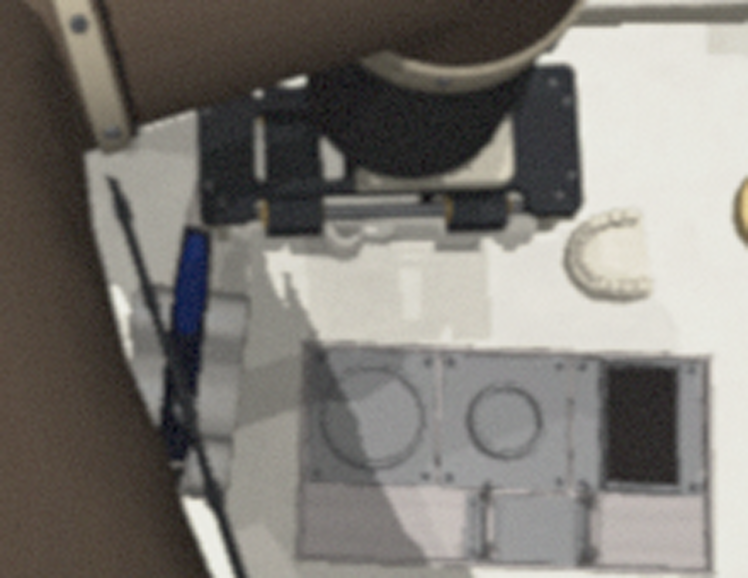

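The view confirms the gripper's long side (about 193 mm) lies along world y, over the bottle. Its end at (200,140) overlaps the pen's y but stays above it at the planned height.

```bash
python3 -m crank '[[[0.003,0.002,-0.02],[0,0,0],0.3],[[0,0,-0.035],[0,0,0],0.3],[[0,0,-0.035],[0,0,0],0.3],[[0,0,0],[0,0,0],0.3],[[0,0,0],[0,0,0],0.3],[[0,0,0],[0,0,0],0.3]]'
```

```text
clock: 2.75
tool_pos: [0.6247, -0.0115, 0.0497]
orientation: [180.0, 0.2, -179.8]
force: [0.2, 0.9, -0.2]
opening: 0.057
gripper_force: 0.0
```

```bash
python3 -m crank '[[[-0.003,0,-0.015],[0,0,0],0.3],[[0,0,0],[0,0,0],0.3],[[0,0,0],[0,0,0],0.3],[[0,0,0],[0,0,0],-1],[[0,0,0],[0,0,0],-1],[[0,0,0],[0,0,0],-1],[[0,0,0],[0,0,0],-1],[[0,0,0],[0,0,0],-1]]'
```

```text
clock: 3.55
tool_pos: [0.6196, -0.0118, 0.0316]
orientation: [-180.0, -0.0, -179.8]
force: [0.9, -0.6, 0.3]
opening: 0.0227
gripper_force: 30.1
```

```bash
python3 -m crank '[[[0,0,0.04],[0,0,0],-1],[[0,0,0.04],[0,0,0],-1],[[-0.031,-0.024,0],[0,0,0],-1],[[-0.031,-0.024,0],[0,0,0],-1],[[-0.031,-0.024,0],[0,0,0],-1],[[-0.03,-0.0245,0],[0,0,0],-1],[[0,0,0],[0,0,0],-1],[[0,0,0],[0,0,0],-1],[[0,0,0],[0,0,0],-1]]'
python3 - <<'E'
from h import *
print(ctrl.get_obs()["tool_pos"])
p,d=imaging.snapshot("scene"); cv2.imwrite("pics/s1.png",cv2.resize(p[150:290,220:380],None,fx=4,fy=4,interpolation=cv2.INTER_CUBIC))
E
```

```text
clock: 4.45
tool_pos: [0.4975, -0.108, 0.1118]
orientation: [-180.0, 0.1, -179.8]
force: [-0.0, 0.6, -0.6]
opening: 0.0226
gripper_force: 29.9
[ 0.49745806 -0.1080462   0.11181791]
```

View pics/s1.png

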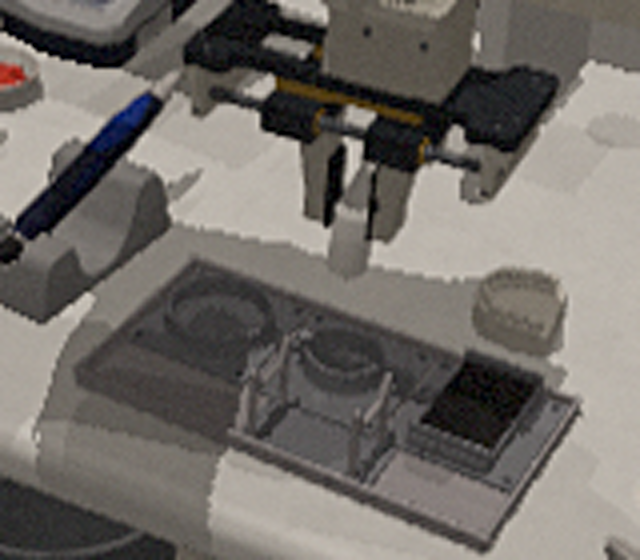

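The bottle hangs upright in the fingers (crop (350,240)), above the small cup.

```bash
python3 -m crank '[[[0,0,-0.035],[0,0,0],-1],[[0,0,-0.03],[0,0,0],-1],[[0,0,-0.006],[0,0,0],-1],[[0,0,0],[0,0,0],-1],[[0,0,0],[0,0,0],-1],[[0,0,0],[0,0,0],-1]]'
```

```text
clock: 5.1
tool_pos: [0.4976, -0.108, 0.0417]
orientation: [180.0, 0.1, -179.8]
force: [0.6, 0.2, -0.1]
opening: 0.0223
gripper_force: 29.9
```

```bash
python3 -m crank '[[[0,0,-0.003],[0,0,0],-1],[[0,0,0],[0,0,0],-1],[[0,0,0],[0,0,0],-1]]'; python3 -m crank '[[[0,0,0],[0,0,0],0.0],[[0,0,0],[0,0,0],0.0],[[0,0,0],[0,0,0],0.0],[[0,0,0],[0,0,0],0.0],[[0,0,0.03],[0,0,0],0.0],[[0,0,0.04],[0,0,0],0.2],[[0,0,0.04],[0,0,0],0.5],[[0,0,0],[0,0,0],0.5],[[0,0,0],[0,0,0],0.5]]'
```

```text
clock: 5.4
tool_pos: [0.4971, -0.1082, 0.038]
orientation: [180.0, 0.1, -179.8]
force: [0.7, 0.4, 2.1]
opening: 0.0226
gripper_force: 29.9
clock: 6.3
tool_pos: [0.497, -0.1081, 0.1485]
orientation: [180.0, 0.1, -179.8]
force: [-0.1, 0.3, -0.7]
opening: 0.0647
gripper_force: 0.0
```

```bash
python3 -m crank '[[[0.0145,0.043,0],[0,0,0],0.5],[[0.0145,0.043,0],[0,0,0],0.5],[[0.0145,0.043,0],[0,0,0],0.5],[[0.0145,0.043,0],[0,0,0],0.5],[[0.0145,0.043,0],[0,0,0],0.5],[[0.0145,0.043,0],[0,0,0],0.5],[[0.0145,0.043,0],[0,0,0],0.5],[[0.0145,0.044,0],[0,0,0],0.5],[[0,0,-0.04],[0,0,0],0.5],[[0,0,-0.03],[0,0,0],0.5],[[0,0,0],[0,0,0],0.5],[[0,0,0],[0,0,0],0.5]]'
python3 - <<'E'
from h import *
print(ctrl.get_obs()["tool_pos"],ctrl.get_obs()["joint_pos"])
p,d=imaging.snapshot("top"); cv2.imwrite("pics/t2.png",cv2.resize(p[80:270,100:420],None,fx=2.5,fy=2.5,interpolation=cv2.INTER_CUBIC))
E
```

```text
clock: 7.5
tool_pos: [0.6122, 0.2361, 0.0766]
orientation: [-179.9, -0.1, -179.8]
force: [0.6, 0.2, 0.5]
opening: 0.0657
gripper_force: 0.0
[0.6121913  0.23611038 0.07660777] [ 3.81015778e+01  2.59322222e+01 -1.20424257e+01  3.02628272e-02
 -5.22006460e+01 -1.27890357e+02]
```

View pics/t2.png

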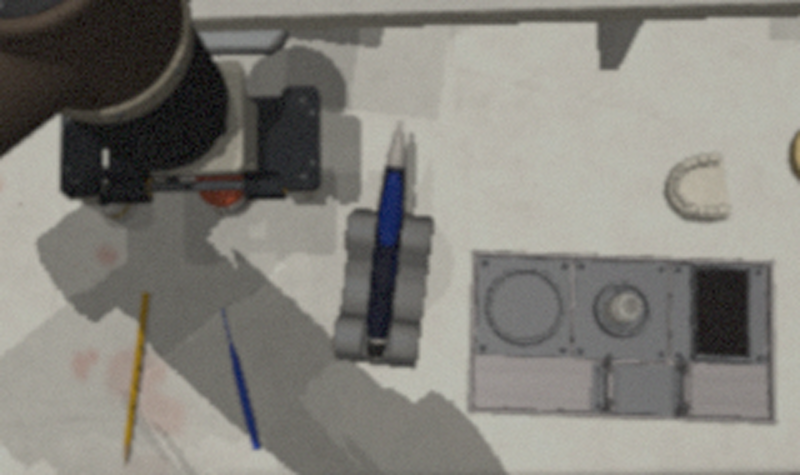

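The bottle stands in the small cup at (628,305) and the orange lid sits between the fingers at (222,190).

```bash
python3 -m crank '[[[0.001,0,-0.03],[0,0,0],0.5],[[0,0,-0.022],[0,0,0],0.5],[[0,0,0],[0,0,0],0.5],[[0,0,0],[0,0,0],0.5],[[0,0,0],[0,0,0],-1],[[0,0,0],[0,0,0],-1],[[0,0,0],[0,0,0],-1],[[0,0,0],[0,0,0],-1],[[0,0,0],[0,0,0],-1],[[0,0,0],[0,0,0],-1]]'
```

```text
clock: 8.55
tool_pos: [0.6142, 0.2371, 0.0266]
orientation: [180.0, 0.1, -179.8]
force: [-1.3, 1.0, 6.5]
opening: 0.0424
gripper_force: 30.0
```

```bash
python3 -m crank '[[[0,0,0.03],[0,0,0],-1],[[0,0,0.04],[0,0,0],-1],[[0,0,0.04],[0,0,0],-1],[[0,0,0.02],[0,0,0],-1],[[0,0,0],[0,0,0],-1],[[0,0,0],[0,0,0],-1],[[0,0,0],[0,0,0],-1]]'
python3 - <<'E'
from h import *
p,d=imaging.snapshot("scene"); cv2.imwrite("pics/s2.png",cv2.resize(p[90:270,150:370],None,fx=3,fy=3,interpolation=cv2.INTER_CUBIC))
E
```

```text
clock: 9.25
tool_pos: [0.6128, 0.2363, 0.154]
orientation: [-179.9, -0.1, -179.8]
force: [0.2, -0.3, -0.6]
opening: 0.0426
gripper_force: 30.0
```

View pics/s2.png

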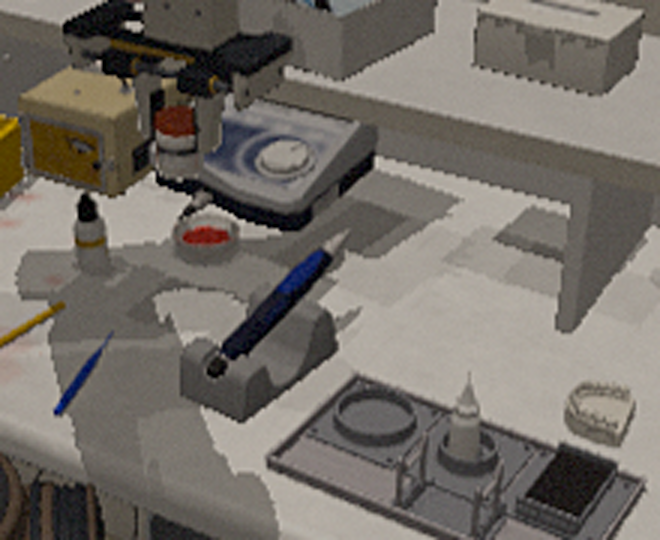

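```bash
python3 -m crank '[[[-0.0187,-0.043,0],[0,0,7.5],-1],[[-0.0187,-0.043,0],[0,0,7.5],-1],[[-0.0187,-0.043,0],[0,0,7.5],-1],[[-0.0187,-0.043,0],[0,0,7.5],-1],[[-0.0187,-0.043,0],[0,0,7.5],-1],[[-0.0185,-0.0437,0],[0,0,7.5],-1],[[0,0,0],[0,0,0],-1],[[0,0,0],[0,0,0],-1],[[0,0,0],[0,0,0],-1]]'
```

```text
clock: 10.2
tool_pos: [0.5018, -0.0217, 0.1551]
orientation: [180.0, -0.0, -134.8]
force: [0.4, 0.3, -1.7]
opening: 0.0425
gripper_force: 30.0
```

```bash
python3 -m crank '[[[-0.001,-0.001,-0.04],[0,0,0],-1],[[0,0,-0.04],[0,0,0],-1],[[0,0,-0.02],[0,0,0],-1],[[0,0,-0.015],[0,0,0],-1],[[0,0,0],[0,0,0],-1],[[0,0,0],[0,0,0],-1],[[0,0,0],[0,0,0],-1]]'
```

```text
clock: 10.9
tool_pos: [0.5015, -0.0223, 0.0413]
orientation: [-180.0, 0.1, -134.7]
force: [-0.3, -0.2, -1.2]
opening: 0.0421
gripper_force: 30.0
```

```bash
python3 -m crank '[[[0,0,-0.005],[0,0,0],-1],[[0,0,-0.0025],[0,0,0],-1],[[0,0,0],[0,0,0],-1],[[0,0,0],[0,0,0],-1]]'
```

```text
clock: 11.3
tool_pos: [0.5006, -0.023, 0.0332]
orientation: [-180.0, 0.0, -134.8]
force: [-0.3, 0.0, -0.9]
opening: 0.0426
gripper_force: 30.0
```

```bash
python3 -m crank '[[[0,0,-0.0015],[0,0,0],-1],[[0,0,0],[0,0,0],-1],[[0,0,0],[0,0,0],-1]]'
```

```text
clock: 11.6
tool_pos: [0.5008, -0.0231, 0.033]
orientation: [-180.0, 0.0, -134.8]
force: [-6.0, 1.2, 15.9]
opening: 0.0427
gripper_force: 30.0
```

```bash
python3 -m crank '[[[0,0,0.001],[0,0,0],0.3],[[0,0,0],[0,0,0],0.3],[[0,0,0],[0,0,0],0.3],[[0,0,0.03],[0,0,0],0.3],[[0,0,0.04],[0,0,0],0.3],[[0,0,0.05],[0,0,0],0.5],[[0.021,-0.032,0],[0,0,-8.1],0.5],[[0.021,-0.032,0],[0,0,-8.1],0.5],[[0.021,-0.032,0],[0,0,-8.1],0.5],[[0.021,-0.032,0],[0,0,-8.1],0.5],[[0.021,-0.032,0],[0,0,-8.3],0.5],[[0,0,0],[0,0,0],0.5]]'
python3 -m crank '[[[0,0,-0.03],[0,0,0],0.6],[[0,0,-0.03],[0,0,0],0.6],[[0,0,0],[0,0,0],0.6],[[0,0,0],[0,0,0],0.6]]'
python3 - <<'E'
from h import *
p,d=imaging.snapshot("scene"); cv2.imwrite("pics/s3.png",cv2.resize(p[130:290,220:400],None,fx=3.5,fy=3.5,interpolation=cv2.INTER_CUBIC))
E
```

```text
clock: 12.8
tool_pos: [0.6072, -0.1863, 0.1512]
orientation: [-180.0, -0.1, -175.9]
force: [-2.1, 0.6, -0.9]
opening: 0.0657
gripper_force: 0.0
clock: 13.2
tool_pos: [0.6054, -0.183, 0.0925]
orientation: [-180.0, -0.1, -175.4]
force: [0.5, 1.4, 1.2]
opening: 0.0702
gripper_force: 0.0
```

View pics/s3.png

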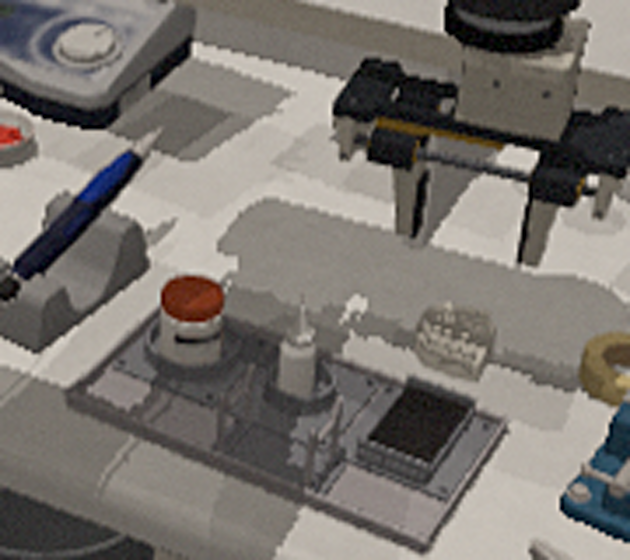

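Both jar and bottle stand upright in their cups at (193,320) and (298,365). The fingers straddle the model's line at (455,335).

```bash
python3 -m crank '[[[0.0005,0,-0.04],[0,0,0],0.6],[[0,0,-0.035],[0,0,0],0.6],[[0,0,-0.01],[0,0,0],0.6],[[0,0,0],[0,0,0],0.6],[[0,0,0],[0,0,0],0.6],[[0,0,0],[0,0,0],0.6]]'
```

```text
clock: 13.85
tool_pos: [0.6078, -0.183, 0.0099]
orientation: [-180.0, 0.2, -175.5]
force: [0.7, -0.4, 0.4]
opening: 0.0702
gripper_force: 0.0
```

```bash
python3 -m crank '[[[-0.001,0,-0.0045],[0,0,0],0.6],[[0,0,0],[0,0,0],0.6],[[0,0,0],[0,0,0],-1],[[0,0,0],[0,0,0],-1],[[0,0,0],[0,0,0],-1],[[0,0,0],[0,0,0],-1],[[0,0,0],[0,0,0],-1],[[0,0,0],[0,0,0],-1]]'
```

```text
clock: 14.65
tool_pos: [0.6052, -0.183, 0.0032]
orientation: [-180.0, 0.0, -175.5]
force: [-1.0, -0.1, 1.1]
opening: 0.0524
gripper_force: 30.0
```

```bash
python3 -m crank '[[[0,0,0.03],[0,0,0],-1],[[0,0,0.04],[0,0,0],-1],[[-0.028,-0.003,0],[0,0,-1.85],-1],[[-0.028,-0.003,0],[0,0,-1.85],-1],[[-0.028,-0.003,0],[0,0,-1.85],-1],[[-0.029,-0.002,0],[0,0,-1.85],-1],[[0,0,0],[0,0,0],-1],[[0,0,0],[0,0,0],-1],[[0,0,0],[0,0,0],-1]]'
python3 - <<'E'
from h import *
o=ctrl.get_obs();print(o["tool_pos"],o["opening"])
p,d=imaging.snapshot("scene"); cv2.imwrite("pics/s4.png",cv2.resize(p[150:290,250:400],None,fx=4,fy=4,interpolation=cv2.INTER_CUBIC))
E
```

```text
clock: 15.55
tool_pos: [0.4931, -0.194, 0.0733]
orientation: [-180.0, 0.1, 177.1]
force: [-0.2, 0.8, -1.1]
opening: 0.0525
gripper_force: 30.0
[ 0.49313485 -0.19395799  0.07325753] 0.05245016184939792
```

View pics/s4.png

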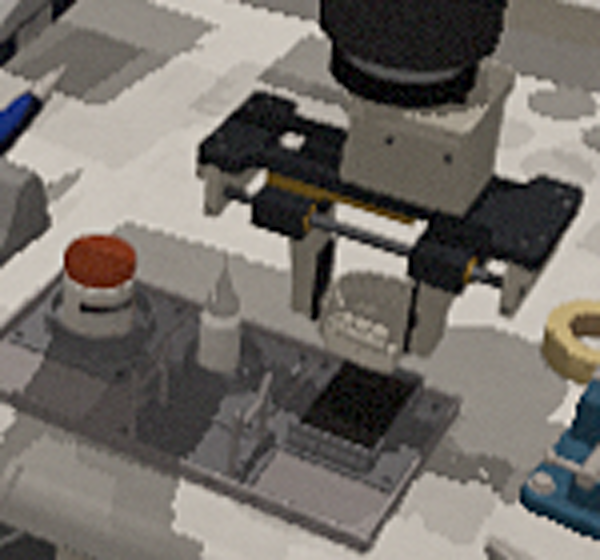

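The model looks tipped about the finger axis. With this yaw the gripper's body would also overhang the bottle's needle while lowering (body at about 0.088, needle at 0.0945). I'll measure the tilt before doing anything else.

```bash
python3 - <<'E'
from h import *
p,d=imaging.snapshot("scene"); W=cloud("scene",d); z=W[...,2]
v,u=np.mgrid[:384,:512]
# model colour/region in crop (325-410,270-365)
m=(u>=250+320/4)&(u<=250+412/4)&(v>=150+268/4)&(v<=150+368/4)&(z>.05)&(W[...,1]<-.168)&(W[...,1]>-.22)
q=W[m]; print(len(q),q.min(0),q.max(0))
for x in np.arange(.455,.535,.006):
    k=abs(q[:,0]-x)<.003
    if k.sum(): print(round(x,3),k.sum(),q[k,2].min().round(4),q[k,2].max().round(4),np.median(q[k,2]).round(4))
f=np.load("top0.npz"); Wt=cloud("top",f["d"])
k=(abs(Wt[...,0]-.606)<.012)&(Wt[...,1]>-.215)&(Wt[...,1]<-.15); q=Wt[k]; q=q[np.argsort(q[:,1])]
for y in np.arange(-.212,-.15,.004):
    s=q[abs(q[:,1]-y)<.002]; print(y.round(3),len(s),s[:,2].min().round(3) if len(s) else 0,s[:,2].max().round(3) if len(s) else 0)
cv2.imwrite("pics/s5.png",cv2.resize(p[212:247,322:362],None,fx=14,fy=14,interpolation=cv2.INTER_CUBIC))
E
```

```text
466 [ 0.46218997 -0.21997078  0.06884004] [ 0.52484491 -0.16802756  0.10769093]
0.461 2 0.076 0.0878 0.0819
0.467 125 0.0688 0.0972 0.0813
0.473 61 0.0689 0.0971 0.0885
0.479 25 0.0707 0.0963 0.0866
0.485 24 0.0797 0.1077 0.0864
0.491 34 0.082 0.1044 0.0858
0.497 39 0.0828 0.1006 0.0854
0.503 41 0.0822 0.0971 0.086
0.509 46 0.0826 0.0981 0.0861
0.515 57 0.0839 0.098 0.0904
0.521 11 0.0885 0.096 0.0942
0.527 1 0.0931 0.0931 0.0931
-0.212 4 -0.001 0.003
-0.208 15 0.011 0.016
-0.204 15 0.013 0.019
-0.2 19 0.012 0.017
-0.196 19 0.012 0.018
-0.192 17 0.012 0.017
-0.188 17 0.012 0.017
-0.184 20 0.012 0.018
-0.18 19 0.011 0.018
-0.176 14 0.012 0.016
-0.172 18 0.011 0.018
-0.168 16 0.012 0.021
-0.164 12 0.018 0.028
-0.16 32 -0.002 0.029
-0.156 33 -0.004 0.02
-0.152 17 -0.004 0.004
```

View pics/s5.png

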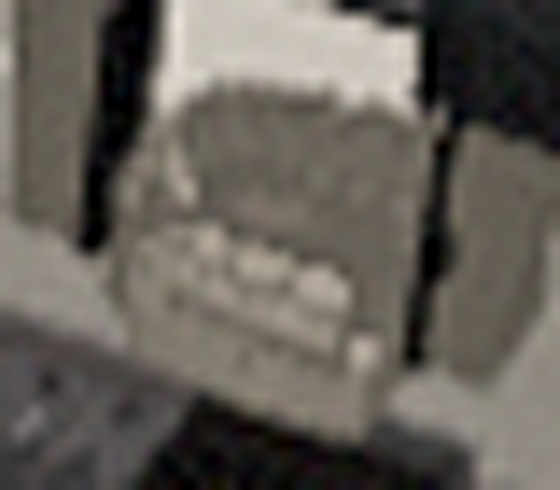

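The depth shows the model is held level: its base is at about 0.069 and the tooth tops are at 0.097 on both sides. To keep the body off the needle I'll set it on the bench, regrip it about 9 mm up, then turn it 90° so the gripper lies across the row above the low rails. "Any side to the front" allows that.

```bash
python3 -m crank '[[[0.028,0.001,0],[0,0,0],-1],[[0.028,0.001,0],[0,0,0],-1],[[0.028,0.001,0],[0,0,0],-1],[[0.029,0.001,0],[0,0,0],-1],[[0,0,0],[0,0,0],-1],[[0,0,-0.04],[0,0,0],-1],[[0,0,-0.025],[0,0,0],-1],[[0,0,0],[0,0,0],-1],[[0,0,0],[0,0,0],-1],[[0,0,0],[0,0,0],-1]]'
```

```text
clock: 16.65
tool_pos: [0.6059, -0.19, 0.0094]
orientation: [-180.0, 0.1, 177.1]
force: [0.3, 0.6, -1.1]
opening: 0.0525
gripper_force: 30.0
```

```bash
python3 -m crank '[[[0,0,-0.003],[0,0,0],-1],[[0,0,-0.003],[0,0,0],-1],[[0,0,0],[0,0,0],-1],[[0,0,0],[0,0,0],0.4],[[0,0,0],[0,0,0],0.4],[[0,0,0],[0,0,0],0.4],[[0,0,0.0055],[0,0,0],0.4],[[0,0,0],[0,0,0],0.4],[[0,0,0],[0,0,0],0.4],[[0,0,0],[0,0,0],0.4]]'
```

```text
clock: 17.65
tool_pos: [0.6052, -0.1899, 0.0076]
orientation: [180.0, 0.0, 177.1]
force: [-0.3, -0.4, -0.3]
opening: 0.0617
gripper_force: 0.0
```

```bash
python3 -m crank '[[[0,0,0.0015],[0,0,0],0.4],[[0,0,0],[0,0,0],0.4],[[0,0,0],[0,0,0],-1],[[0,0,0],[0,0,0],-1],[[0,0,0],[0,0,0],-1],[[0,0,0],[0,0,0],-1],[[0,0,0],[0,0,0],-1]]'; python3 -m crank '[[[0,0,0.03],[0,0,0],-1],[[0,0,0.03],[0,0,0],-1],[[-0.01,0,0.02],[0,0,5],-1],[[-0.015,0,0],[0,0,8.5],-1],[[-0.015,0,0],[0,0,8.5],-1],[[-0.015,-0.001,0],[0,0,8.5],-1],[[-0.015,-0.001,0],[0,0,8.5],-1],[[-0.015,-0.001,0],[0,0,8.5],-1],[[-0.015,-0.001,0],[0,0,8.5],-1],[[-0.013,0,0],[0,0,8.5],-1],[[0,0,0],[0,0,8.5],-1],[[0,0,0],[0,0,8.5],-1]]';  python3 -m crank '[[[0,0,0],[0,0,8.5],-1],[[0,0,0],[0,0,0],-1],[[0,0,0],[0,0,0],-1]]'
python3 - <<'E'
from h import *
p,d=imaging.snapshot("scene"); q,e=imaging.snapshot("top")
cv2.imwrite("pics/s6.png",np.hstack([cv2.resize(p[170:270,270:380],(440,400),interpolation=cv2.INTER_CUBIC),cv2.resize(q[160:245,340:416],(358,400),interpolation=cv2.INTER_CUBIC)]))
W=cloud("scene",d).reshape(-1,3); o=ctrl.get_obs()["tool_pos"]; 
for a in np.arange(-.03,.031,.006):
    k=(abs(W[:,0]-o[0])<.024)&(abs(W[:,1]-o[1]-a)<.003)&(W[:,2]>.06)&(W[:,2]<.13); print(a.round(3),k.sum(),W[k,2].min().round(3) if k.any() else 0,W[k,2].max().round(3) if k.any() else 0)
E
```

```text
clock: 18.35
tool_pos: [0.6051, -0.19, 0.009]
orientation: [-180.0, -0.0, 177.1]
force: [-0.8, 1.8, -0.3]
opening: 0.0514
gripper_force: 30.0
clock: 19.55
tool_pos: [0.4916, -0.194, 0.0892]
orientation: [-180.0, 0.0, -101.0]
force: [0.5, 0.6, -0.2]
opening: 0.0513
gripper_force: 30.0
clock: 19.85
tool_pos: [0.4921, -0.1939, 0.089]
orientation: [180.0, 0.0, -93.1]
force: [-0.0, 1.4, -0.4]
opening: 0.0514
gripper_force: 30.0
-0.03 32 0.079 0.105
-0.024 61 0.081 0.106
-0.018 41 0.082 0.106
-0.012 30 0.08 0.103
-0.006 4 0.084 0.104
-0.0 0 0 0
0.006 0 0 0
0.012 0 0 0
0.018 4 0.09 0.099
0.024 13 0.08 0.096
0.03 0 0 0
```

View pics/s6.png

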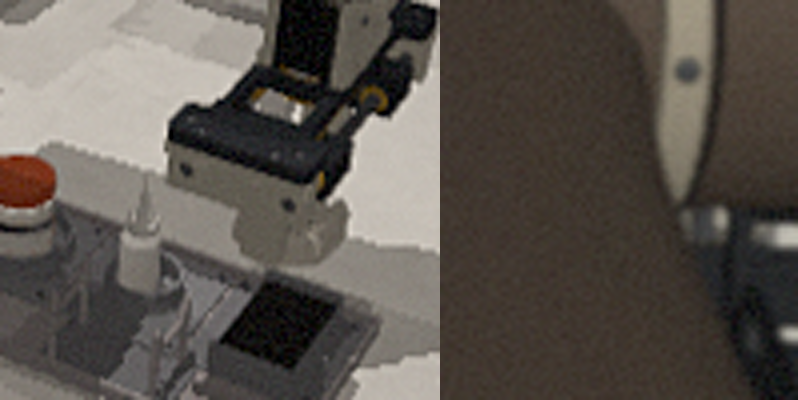

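The model is held level and square over the dark pad, with the gripper's body clear of the bottle.

```bash
python3 -m crank '[[[0,0,-0.03],[0,0,0.2],-1],[[0,0,-0.02],[0,0,0],-1],[[0,0,-0.006],[0,0,0],-1],[[0,0,0],[0,0,0],-1],[[0,0,0],[0,0,0],-1],[[0,0,0],[0,0,0],-1]]'
```

```text
clock: 20.55
tool_pos: [0.493, -0.1941, 0.0341]
orientation: [-179.9, -0.0, -92.7]
force: [0.4, 0.3, -0.3]
opening: 0.0515
gripper_force: 30.0
```

```bash
python3 -m crank '[[[-0.0005,0,-0.004],[0,0,0],-1],[[0,0,-0.002],[0,0,0],-1],[[0,0,0],[0,0,0],-1],[[0,0,0],[0,0,0],-1]]'
```

```text
clock: 20.95
tool_pos: [0.4916, -0.194, 0.0271]
orientation: [180.0, -0.0, -92.7]
force: [0.8, 0.2, -1.1]
opening: 0.051
gripper_force: 30.0
```

```bash
python3 -m crank '[[[0,0,-0.001],[0,0,0],-1],[[0,0,0],[0,0,0],-1],[[0,0,0],[0,0,0],-1]]'
```

```text
clock: 21.25
tool_pos: [0.4917, -0.194, 0.0269]
orientation: [-180.0, -0.0, -92.7]
force: [-4.0, 1.4, 9.5]
opening: 0.0521
gripper_force: 30.2
```

```bash
python3 -m crank '[[[0,0,0],[0,0,0],0.35],[[0,0,0],[0,0,0],0.35],[[0,0,0],[0,0,0],0.35],[[0,0,0],[0,0,0],0.35],[[0,0,0.02],[0,0,0],0.35],[[0,0,0.05],[0,0,0],0.35],[[0,0,0.05],[0,0,0],0.0],[[0,0,0],[0,0,0],-0.3]]'; python3 -m crank '[[[-0.0045,0.042,0],[0,0,-7.2],-0.3],[[-0.0045,0.042,0],[0,0,-7.2],-0.3],[[-0.0045,0.042,0],[0,0,-7.2],-0.3],[[-0.0045,0.042,0],[0,0,-7.2],-0.3],[[-0.0045,0.042,0],[0,0,-7.2],-0.3],[[-0.0045,0.042,0],[0,0,-7.2],-0.3],[[-0.0045,0.042,0],[0,0,-7.2],-0.3],[[-0.0045,0.042,0],[0,0,-7.2],-0.3],[[-0.0045,0.042,0],[0,0,-7.2],-0.3],[[-0.0045,0.043,0],[0,0,-7.2],-0.3],[[0,0,0],[0,0,0],-0.3],[[0,0,0],[0,0,0],-0.3]]'
python3 - <<'E'
from h import *
p,d=imaging.snapshot("scene"); q,e=imaging.snapshot("top")
cv2.imwrite("pics/s7.png",np.hstack([cv2.resize(p[180:280,170:390],(440,200),interpolation=cv2.INTER_CUBIC),cv2.resize(q[160:260,100:420],(0,0),fx=1.0,fy=2) if 0 else cv2.resize(q[170:250,340:420],(200,200),interpolation=cv2.INTER_CUBIC)]))
s=p; 
for n,I,D in(("scene",p,d),("top",q,e)):
    C=cloud(n,D); k=(abs(C[...,0]-.492)<.045)&(abs(C[...,1]+.194)<.04)&(C[...,2]>.027)&(C[...,2]<.06); c=C[k]
    if len(c): print(n,len(c),c.min(0).round(3),c.max(0).round(3),cv2.minAreaRect((c[:,:2]*1000).astype(np.float32)))
E
```

```text
clock: 22.05
tool_pos: [0.4958, -0.1947, 0.153]
orientation: [-179.4, -0.1, -92.6]
force: [0.7, 0.0, 0.1]
opening: 0.0485
gripper_force: 0.0
clock: 23.25
tool_pos: [0.4462, 0.2278, 0.1457]
orientation: [-180.0, -0.0, -164.5]
force: [-0.0, -0.6, -0.1]
opening: 0.0303
gripper_force: 0.0
scene 373 [ 0.447 -0.224  0.027] [ 0.519 -0.158  0.055] ((480.8651428222656, -191.71337890625), (56.46747970581055, 77.08574676513672), 80.7138900756836)
top 588 [ 0.447 -0.223  0.027] [ 0.535 -0.155  0.054] ((487.5457458496094, -190.46571350097656), (59.168060302734375, 90.22476196289062), 81.8564224243164)
```

View pics/s7.png

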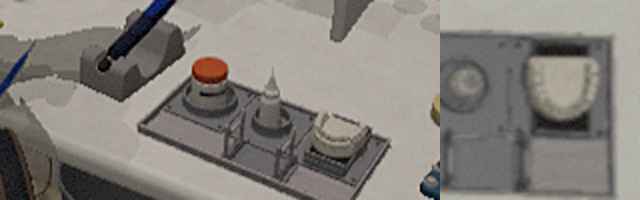

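The model sits on the pad with its front toward the robot, centred on the pad at about (562,90) in the right crop. The jar and bottle stand in their cups. My pictures are used up, so the rest is by numbers. I'll cross-check the carver using the earlier saved images.

```bash
python3 - <<'E'
from h import *
def go(n,f,off,fx,box,z=.0045):
    I=cv2.imread(f); hsv=cv2.cvtColor(I,cv2.COLOR_BGR2HSV); m=np.zeros(I.shape[:2],bool); x0,y0,x1,y1=box
    m[y0:y1,x0:x1]=1; m&=(hsv[...,0]>100)&(hsv[...,0]<130)&(hsv[...,1]>100); m=big(m); v,u=np.nonzero(m)
    q=ray(n,(np.c_[u,v]+.5)/fx-.5+off,z)[:,:2]; vx,vy,cx,cy=cv2.fitLine(q.astype(np.float32),cv2.DIST_L2,0,.001,.001).ravel()
    if vx<0: vx,vy=-vx,-vy
    t=(q-[cx,cy])@[vx,vy]; print(f,m.sum(),"angle",np.degrees(np.arctan2(vy,vx)),"ends",[cx+vx*t.min(),cy+vy*t.min()],[cx+vx*t.max(),cy+vy*t.max()],"y at x=.4454",cy+vy/vx*(.4454-cx), "mid from handle end",[cx+vx*(t.min()+.065),cy+vy*(t.min()+.065)])
go("top","pics/top0.png",[0,0],1.5,(270,290,320,400)); go("top","pics/left.png",[120,100],3.4,(220,340,300,560))
go("scene","pics/s2.png",[150,90],3,(40,320,120,425))
q=ray("scene",(np.array([[111,333],[57,412]])+.5)/3-.5+[150,90],.0045); print(q,q.mean(0))
E
```

```text
pics/top0.png 222 angle 14.283859 ends [np.float64(0.3836775744175408), np.float64(0.21456123746653066)] [np.float64(0.4708501322618264), np.float64(0.2367550954065569)] y at x=.4454 0.23027557 mid from handle end [np.float64(0.44666811736578677), np.float64(0.23059843077977168)]
pics/left.png 1138 angle 14.209471 ends [np.float64(0.3830725103069515), np.float64(0.21447280016622708)] [np.float64(0.47182731358915275), np.float64(0.23694682866925343)] y at x=.4454 0.23025504 mid from handle end [np.float64(0.44608382338773916), np.float64(0.23042819631180927)]
pics/s2.png 596 angle 14.58482 ends [np.float64(0.38074393308944354), np.float64(0.21164015468120165)] [np.float64(0.4785952284130516), np.float64(0.23710082561936568)] y at x=.4454 0.2284635 mid from handle end [np.float64(0.44364936924762377), np.float64(0.22800799738525934)]
[[0.50492965 0.24371276 0.0045    ]
 [0.38353435 0.21216448 0.0045    ]] [0.444232   0.22793862 0.0045    ]
```

```bash
python3 -m crank '[[[-0.001,0.001,-0.04],[0,0,-1.2],-0.3],[[0,0,-0.045],[0,0,0],-0.3],[[0,0,-0.04],[0,0,0],-0.3],[[0,0,-0.01],[0,0,0],-0.3],[[0,0,0],[0,0,0],-0.3],[[0,0,0],[0,0,0],-0.3],[[0,0,0],[0,0,0],-0.3]]'
```

```text
clock: 24.05
tool_pos: [0.4468, 0.2289, 0.013]
orientation: [179.9, 0.2, -165.9]
force: [0.1, -0.1, -0.7]
opening: 0.0306
gripper_force: 0.0
```

```bash
python3 -m crank '[[[-0.001,0,-0.006],[0,0,0],-0.3],[[0,0,-0.003],[0,0,0],-0.3],[[0,0,0],[0,0,0],-0.3],[[0,0,0],[0,0,0],-0.3]]'
```

```text
clock: 24.45
tool_pos: [0.4446, 0.2281, 0.0021]
orientation: [-180.0, 0.0, -165.9]
force: [-0.1, -0.2, -0.3]
opening: 0.0306
gripper_force: 0.0
```

```bash
python3 -m crank '[[[0,0,0],[0,0,0],-1],[[0,0,0],[0,0,0],-1],[[0,0,0],[0,0,0],-1],[[0,0,0],[0,0,0],-1],[[0,0,0],[0,0,0],-1],[[0,0,0.03],[0,0,0],-1],[[0,0,0.04],[0,0,0],-1],[[0,0,0.04],[0,0,0],-1],[[0,0,0.04],[0,0,0],-1],[[0,0,0],[0,0,0],-1],[[0,0,0],[0,0,0],-1],[[0,0,0],[0,0,0],-1]]'
python3 - <<'E'
from h import *
o=ctrl.get_obs()["tool_pos"]
for n in("scene","top"):
    p,d=imaging.snapshot(n); W=cloud(n,d); hsv=cv2.cvtColor(p,cv2.COLOR_BGR2HSV)
    k=(hsv[...,0]>100)&(hsv[...,0]<130)&(hsv[...,1]>100)&(abs(W[...,0]-o[0])<.1)&(abs(W[...,1]-o[1])<.1); q=W[k]
    print(n,len(q)); 
    if len(q): q=q[np.argsort(q[:,0])]; print(q[::max(1,len(q)//10)].round(3))
E
```

```text
clock: 25.65
tool_pos: [0.444, 0.2275, 0.1512]
orientation: [-180.0, -0.1, -165.9]
force: [0.1, 0.4, -0.6]
opening: 0.008
gripper_force: 30.0
scene 328
[[0.383 0.21  0.157]
 [0.4   0.25  0.239]
 [0.403 0.265 0.234]
 [0.406 0.227 0.234]
 [0.411 0.238 0.242]
 [0.416 0.186 0.227]
 [0.421 0.23  0.255]
 [0.427 0.19  0.239]
 [0.435 0.224 0.158]
 [0.445 0.179 0.347]
 [0.477 0.16  0.26 ]]
top 74
[[0.382 0.212 0.156]
 [0.387 0.211 0.157]
 [0.391 0.211 0.157]
 [0.393 0.217 0.155]
 [0.397 0.216 0.157]
 [0.4   0.215 0.156]
 [0.402 0.218 0.157]
 [0.406 0.202 0.425]
 [0.409 0.218 0.157]
 [0.42  0.188 0.365]
 [0.439 0.181 0.429]]
```

```bash
python3 -m crank '[[[-0.0019,-0.039,0],[0,0,8.1],-1],[[-0.0019,-0.039,0],[0,0,8.1],-1],[[-0.0019,-0.039,0],[0,0,8.1],-1],[[-0.0019,-0.039,0],[0,0,8.1],-1],[[-0.0019,-0.039,0],[0,0,8.1],-1],[[-0.0019,-0.039,0],[0,0,8.1],-1],[[-0.0019,-0.039,0],[0,0,8.1],-1],[[-0.0019,-0.039,0],[0,0,8.1],-1],[[-0.0018,-0.0385,0],[0,0,8.2],-1],[[0,0,0],[0,0,0],-1],[[0,0,0],[0,0,0],-1],[[0,0,0],[0,0,0],-1]]'
python3 - <<'E'
from h import *
print(ctrl.get_obs()["joint_pos"])
# carver & wires in scene view
for n in("scene","top"):
    p,d=imaging.snapshot(n); W=cloud(n,d); hsv=cv2.cvtColor(p,cv2.COLOR_BGR2HSV)
    k=(hsv[...,0]>100)&(hsv[...,0]<130)&(hsv[...,1]>100)&(abs(W[...,0]-.427)<.03)&(abs(W[...,1]+.123)<.08)&(W[...,2]>.13)&(W[...,2]<.18); q=W[k]; print(n,len(q))
    if len(q): print(q[np.argsort(q[:,1])][::max(1,len(q)//10)].round(3))
E
python3 - <<'E'
from h import *
f=np.load("scene0.npz"); W=cloud("scene",f["d"]); g=np.load("top0.npz"); V=cloud("top",g["d"])
for C in(W,V):
    for lo,hi in((-.108,-.08),(-.17,-.138)):
        k=(C[...,0]>.38)&(C[...,0]<.465)&(C[...,1]>lo)&(C[...,1]<hi)&(C[...,2]>.045)&(C[...,2]<.07); q=C[k]
        for nm,s in (("near",q[:,0]<.427),("far",q[:,0]>=.427)): print(lo,nm,s.sum(),np.median(q[s],0).round(4) if s.any() else "",q[s].min(0).round(3) if s.any() else "",q[s].max(0).round(3) if s.any() else "")
E
```

```text
clock: 26.95
tool_pos: [0.4282, -0.1134, 0.1515]
orientation: [179.9, -0.0, -94.8]
force: [0.9, -0.1, -0.3]
opening: 0.0084
gripper_force: 30.0
[ 1.08237284e+01  2.21087596e+00 -3.34725259e+01 -5.29430136e-03
 -5.43898232e+01 -1.56313255e+01]
scene 79
[[ 0.421 -0.177  0.156]
 [ 0.421 -0.172  0.158]
 [ 0.421 -0.166  0.155]
 [ 0.426 -0.162  0.156]
 [ 0.424 -0.156  0.15 ]
 [ 0.423 -0.152  0.152]
 [ 0.423 -0.147  0.155]
 [ 0.426 -0.141  0.156]
 [ 0.425 -0.137  0.158]
 [ 0.422 -0.132  0.155]
 [ 0.43  -0.126  0.157]
 [ 0.432 -0.121  0.146]]
top 0
-0.108 near 12 [ 0.4119 -0.0927  0.0518] [ 0.409 -0.094  0.046] [ 0.419 -0.09   0.058]
-0.108 far 18 [ 0.4476 -0.0938  0.0499] [ 0.428 -0.097  0.045] [ 0.452 -0.09   0.055]
-0.17 near 14 [ 0.4089 -0.1556  0.0504] [ 0.405 -0.157  0.045] [ 0.426 -0.153  0.056]
-0.17 far 18 [ 0.4434 -0.1578  0.0502] [ 0.428 -0.16   0.045] [ 0.448 -0.155  0.057]
-0.108 near 15 [ 0.4151 -0.0904  0.0526] [ 0.411 -0.093  0.045] [ 0.426 -0.088  0.059]
-0.108 far 20 [ 0.4433 -0.0914  0.0494] [ 0.428 -0.095  0.045] [ 0.45  -0.089  0.057]
-0.17 near 17 [ 0.4098 -0.154   0.0537] [ 0.406 -0.156  0.045] [ 0.416 -0.152  0.056]
-0.17 far 18 [ 0.442  -0.1555  0.0506] [ 0.429 -0.159  0.045] [ 0.447 -0.154  0.06 ]
```

```bash
python3 -m crank '[[[-0.0005,-0.0105,0],[0,0,1.9],-1],[[0,0,0],[0,0,0],-1],[[0,0,0],[0,0,0],-1],[[0,0,-0.04],[0,0,0],-1],[[0,0,-0.03],[0,0,0],-1],[[0,0,0],[0,0,0],-1],[[0,0,0],[0,0,0],-1],[[0,0,0],[0,0,0],-1]]'
```

```text
clock: 27.85
tool_pos: [0.4292, -0.1239, 0.0835]
orientation: [-179.9, 0.0, -92.8]
force: [-0.5, -0.2, 0.4]
opening: 0.0084
gripper_force: 30.0
```

```bash
python3 - <<'E'
from h import *
print(ctrl.get_obs()["tool_pos"])
for n in("scene","top"):
    p,d=imaging.snapshot(n); W=cloud(n,d); hsv=cv2.cvtColor(p,cv2.COLOR_BGR2HSV)
    k=(hsv[...,0]>100)&(hsv[...,0]<130)&(hsv[...,1]>100)&(abs(W[...,0]-.427)<.03)&(abs(W[...,1]+.124)<.08)&(W[...,2]>.05)&(W[...,2]<.11); q=W[k]; print(n,len(q))
    if len(q):
        b=np.polyfit(q[:,1],q[:,0],1); print("x at y -.124",np.polyval(b,-.124),"tilt",np.degrees(np.arctan(b[0])),"y range",q[:,1].min(),q[:,1].max(),"z slope",np.polyfit(q[:,1],q[:,2],1))
E
```

```text
[ 0.42920626 -0.12388351  0.08353885]
scene 85
x at y -.124 0.4272873006437823 tilt 2.254891368342832 y range -0.1889780554202511 -0.13304882278440167 z slope [0.00311901 0.088206  ]
top 0
```

```bash
python3 -m crank '[[[-0.001,0,-0.025],[0,0,0],-1],[[0,0,-0.01],[0,0,0],-1],[[0,0,0],[0,0,0],-1],[[0,0,0],[0,0,0],-1],[[0,0,0],[0,0,0],-1]]'
```

```text
clock: 28.45
tool_pos: [0.4273, -0.1242, 0.0476]
orientation: [-180.0, 0.0, -92.8]
force: [0.1, 0.7, -0.2]
opening: 0.0083
gripper_force: 30.0
```

```bash
python3 -m crank '[[[0,0,-0.003],[0,0,0],-1],[[0,0,0],[0,0,0],-1],[[0,0,0],[0,0,0],-1]]'; python3 -m crank '[[[0,0,-0.0015],[0,0,0],-1],[[0,0,0],[0,0,0],-1],[[0,0,0],[0,0,0],-1]]'
```

```text
clock: 28.75
tool_pos: [0.4277, -0.1242, 0.0456]
orientation: [-179.9, -0.0, -92.8]
force: [-3.7, 2.0, 17.7]
opening: 0.0083
gripper_force: 30.0
clock: 29.05
tool_pos: [0.4278, -0.1243, 0.0451]
orientation: [-179.9, -0.0, -92.8]
force: [-10.1, 4.0, 32.7]
opening: 0.0081
gripper_force: 30.1
```

```bash
python3 -m crank '[[[0,0,0.0035],[0,0,0],-1],[[0,0,0],[0,0,0],-1],[[0,0,0],[0,0,0],-0.7],[[0,0,0],[0,0,0],-0.6],[[0,0,0],[0,0,0],-0.5],[[0,0,0],[0,0,0],-0.5],[[0,0,0],[0,0,0],-0.5],[[0,0,0.01],[0,0,0],-0.5],[[0,0,0.02],[0,0,0],-0.5],[[0,0,0.04],[0,0,0],-0.5],[[0,0,0.05],[0,0,0],-0.5],[[0,0,0],[0,0,0],-0.5]]'; python3 -m crank '[[[0,0,0.04],[0,0,0],0],[[-0.02,0.04,0.01],[0,0,0],0],[[-0.0,0.045,0.0],[0,0,0],0],[[0.0,0.045,0.0],[0,0,0],0],[[0.0,0.045,0.0],[0,0,0],0],[[0.0,0.045,0.0],[0,0,0],0],[[0.0,0.045,0.0],[0,0,0],0],[[0,0,0],[0,0,0],0],[[0,0,0],[0,0,0],0]]'
cat > fin.py <<'E'
from h import *
for n in("scene","top"):
    p,d=imaging.snapshot(n); cv2.imwrite(f"pics/{n}_fin.png",p); W=cloud(n,d); hsv=cv2.cvtColor(p,cv2.COLOR_BGR2HSV)
    k=(hsv[...,0]>100)&(hsv[...,0]<130)&(hsv[...,1]>100)&(abs(W[...,0]-.427)<.05)&(abs(W[...,1]+.124)<.1)&(W[...,2]<.09); q=W[k]; print(n,"carver",len(q))
    if len(q):
        b=np.polyfit(q[:,1],q[:,0],1); print(" x at -.124",np.polyval(b,-.124).round(4),"tilt",np.degrees(np.arctan(b[0])).round(2),"y",q[:,1].min().round(3),q[:,1].max().round(3),"z fit",np.polyfit(q[:,1],q[:,2],1).round(4),"zr",q[:,2].min(),q[:,2].max())
    for nm,c,h0,h1,r in (("liq",(.497,-.108),.03,.13,.022),("jar",(.501,-.0224),.03,.1,.03),("model",(.492,-.194),.038,.07,.04),("blk",(.60,.336),.01,.1,.03)):
        k=(np.hypot(W[...,0]-c[0],W[...,1]-c[1])<r)&(W[...,2]>h0)&(W[...,2]<h1); q=W[k]
        if len(q): print(" ",nm,len(q),q.min(0).round(3),q.max(0).round(3),[np.round(x,1) for x in cv2.minAreaRect((q[:,:2]*1000).astype(np.float32))])
    k=(hsv[...,0]>12)&(hsv[...,0]<32)&(hsv[...,1]>110)&(W[...,2]<.02)&(abs(W[...,0]-.45)<.09)&(abs(W[...,1]-.322)<.03); q=W[k]
    if len(q): print("  pencil",len(q),cv2.minAreaRect((q[:,:2]*1000).astype(np.float32)))
E
python3 fin.py
```

```text
clock: 30.25
tool_pos: [0.4308, -0.1243, 0.1731]
orientation: [-179.4, 0.0, -92.7]
force: [0.6, -0.1, -1.1]
opening: 0.0216
gripper_force: 0.0
clock: 31.15
tool_pos: [0.4066, 0.1417, 0.2165]
orientation: [180.0, 0.0, -92.7]
force: [-0.9, 0.1, 0.9]
opening: 0.0439
gripper_force: 0.0
scene carver 161
 x at -.124 0.4288 tilt 5.67 y -0.189 -0.039 z fit [-0.0391  0.0436] zr 0.00927151175124058 0.05533567443583756
  liq 149 [ 0.485 -0.12   0.03 ] [ 0.504 -0.097  0.087] [array([ 492.3, -110.3]), array([15. , 23.9]), np.float64(23.9)]
  jar 323 [ 0.478 -0.047  0.03 ] [ 0.522 -0.005  0.064] [array([500.5, -26.1]), array([42.2, 44.3]), np.float64(87.7)]
  model 134 [ 0.467 -0.224  0.038] [ 0.514 -0.167  0.047] [array([ 490.2, -195.5]), array([47.5, 57.5]), np.float64(0.9)]
  blk 184 [0.587 0.321 0.011] [0.615 0.352 0.08 ] [array([598.7, 335.6]), array([23.6, 31.7]), np.float64(23.9)]
  pencil 103 ((453.04925537109375, 320.28778076171875), (9.554936408996582, 140.0747528076172), 84.25225067138672)
top carver 172
 x at -.124 0.4271 tilt 3.21 y -0.186 -0.084 z fit [-0.0123  0.0489] zr 0.003810437483798513 0.05641945866117694
  liq 121 [ 0.485 -0.117  0.032] [ 0.508 -0.095  0.095] [array([ 496.4, -105.9]), array([23.8, 21.5]), np.float64(26.5)]
  jar 378 [ 0.478 -0.046  0.031] [ 0.521 -0.002  0.064] [array([499.7, -24.1]), array([42.9, 43.4]), np.float64(42.2)]
  model 180 [ 0.468 -0.221  0.038] [ 0.512 -0.164  0.048] [array([ 489.6, -192.4]), array([56.7, 43.4]), np.float64(88.8)]
  blk 242 [0.588 0.323 0.011] [0.617 0.354 0.081] [array([601.8, 336. ]), array([26.1, 32.3]), np.float64(55.2)]
```

Outcome looks right; I'll confirm the carver is level and the model is square with cleaner fits.

```bash
python3 - <<'E'
from h import *
for n in("scene","top"):
    p,d=imaging.snapshot(n); W=cloud(n,d); hsv=cv2.cvtColor(p,cv2.COLOR_BGR2HSV)
    k=(hsv[...,0]>100)&(hsv[...,0]<130)&(hsv[...,1]>100)&(abs(W[...,0]-.427)<.02)&(abs(W[...,1]+.124)<.07)&(W[...,2]>.035); q=W[k]
    print(n,len(q),"z fit",np.polyfit(q[:,1],q[:,2],1),"axis deg",np.degrees(np.arctan(np.polyfit(q[:,1],q[:,0],1)[0])),q[:,1].min(),q[:,1].max())
    k=(abs(W[...,0]-.495)<.045)&(abs(W[...,1]+.194)<.04)&(W[...,2]>.028)&(W[...,2]<.06); q=W[k]
    e=[(y,np.sort(q[abs(q[:,1]-y)<.0025,0])[-1]) for y in np.arange(-.216,-.17,.004)]
    e=np.array(e); l=np.polyfit(e[:,0],e[:,1],1); print(" model back deg",np.degrees(np.arctan(l[0])),"x",np.polyval(l,-.194),np.abs(np.polyval(l,e[:,0])-e[:,1]).max()," base z by plane: min", "palate z",np.median(q[(abs(q[:,0]-.505)<.01)&(abs(q[:,1]+.194)<.008),2]))
    # white mask image outline
    t=q[q[:,2]>.040]; 
    for s in (t[t[:,1]>-.194],t[t[:,1]<=-.194]): print("  teeth side",len(s),s.mean(0).round(4))
E
```

```text
scene 152 z fit [-0.01188759  0.04885694] axis deg 3.7856312210819048 -0.18950682576015002 -0.060241236715910376
 model back deg 3.4877399363303065 x 0.517348607717964 0.006244246543732901  base z by plane: min palate z 0.032490988210785596
  teeth side 50 [ 0.4866 -0.1763  0.0428]
  teeth side 55 [ 0.4864 -0.2116  0.0428]
top 172 z fit [-0.01238563  0.04999425] axis deg 3.239101359383683 -0.1854244253814468 -0.08425452638186856
 model back deg 0.6402984972924317 x 0.5167663354431121 0.0003505548813405035  base z by plane: min palate z 0.03237010033184009
  teeth side 67 [ 0.488  -0.1744  0.0428]
  teeth side 70 [ 0.49   -0.2123  0.0424]
```

```bash
python3 - <<'E'
from h import *
def edge(I,cols,r0,r1,z,first=True):
    g=cv2.GaussianBlur(I.astype(np.float32),(3,3),0); pts=[]
    for u in cols:
        c=g[r0:r1,u]; dd=np.abs(np.diff(c)); i=int(np.argmax(dd)); j=slice(max(i-2,0),i+3); w=dd[j]; pts.append((u,r0+.5+(np.arange(len(dd))[j]*w).sum()/w.sum()))
    q=ray("top",pts,z); l=np.polyfit(q[:,1],q[:,0],1); res=np.polyval(l,q[:,1])-q[:,0]
    l=np.polyfit(q[abs(res)<.002,1],q[abs(res)<.002,0],1); return np.degrees(np.arctan(l[0])).round(2),np.polyval(l,-.194).round(4),abs(res).max().round(4)
I0=np.load("top0.npz")["p"].mean(2); P=np.mean([imaging.snapshot("top")[0].mean(2) for _ in range(6)],0)
print("tray back edge before/now",edge(I0,range(295,405,3),176,190,.013),edge(P,range(295,405,3),176,190,.013))
m=imaging.camera_model("top"); 
def px(X): c=m["R"]@X+m["t"]; c=m["mtx"]@c; return c[:2]/c[2]
a=px(np.array([.5175,-.194,.033])); print("expected back px",a)
u0=int(a[0]); v0=int(a[1])
print("model back",edge(P,range(u0-9,u0+10),v0-4,v0+5,.033))
np.set_printoptions(linewidth=200); print(P[v0-8:v0+26:1,u0-17:u0+18:2].astype(int))
E
```

```text
tray back edge before/now (np.float64(3.62), np.float64(0.5402), np.float64(0.004)) (np.float64(3.6), np.float64(0.5402), np.float64(0.0018))
expected back px [388.88214048 192.5543235 ]
model back (np.float64(1.46), np.float64(0.5181), np.float64(0.0002))
[[111 104 112 123 125 123 126 131 132 135 138 138 125 139 148 150 150 146]
 [ 88  81  84  91 109 101 100 100 101 100 100 103 100 104 109 113 113 116]
 [ 94 104  96  70  79  74  75  78  81  85  87  95 100 103 100  98  92 101]
 [ 86 111 106  72  61  64  63  57  65  65  71  72  85  88  88 104  95 105]
 [ 83 112 104  69  45  49  46  42  44  44  47  46  52  56  77 104  85 114]
 [106 115 103  65  37  34  37  34  34  35  35  37  36  38  74 103  85 114]
 [114 115 104  66  38  31  30  32  28  32  31  32  32  32  74 109 103 116]
 [115 116  97  62  40  34  35  36  35  34  35  32  33  33  73 112 112 115]
 [117 111  88  94  89  86  86  87  87  85  86  85  84  82  94 114 113 116]
 [115 106 104 150 150 152 154 154 155 152 153 154 152 148 143 133 112 117]
 [115 101 118 161 163 171 173 171 173 170 173 173 174 168 162 152 118 115]
 [114  86 116 156 
[... 1007 characters left out ...]
164 132 165 148 110 110]
 [116 109  88 106 131 155 150 176 177 176 175 175 154 131 156 143 111 111]
 [116 111  87 104 124 139 140 169 177 177 175 167 143 126 135 126 110 110]
 [116 112  89  99 119 130 136 156 170 177 169 149 134 130 130 114 113 109]
 [116 113  93  88 110 131 127 139 154 167 149 131 126 140 129 111 114 110]
 [118 117  97  73  94 124 131 131 146 144 138 127 132 138 108 110 114 111]
 [117 116 103  63  74 105 130 129 133 144 135 134 130 102  78 112 113 111]
 [117 117 107  62  48  85 113 135 134 136 129 127 122  60  65 112 114 112]
 [117 117 106  63  37  63  89 117 137 140 132 107  84  35  63 111 114 114]
 [118 117 105  65  37  38  58  79 108 106  94  69  43  33  67 110 114 114]]
```

```bash
python3 -c "
from plant import ctrl, close_job
import numpy as np
print(np.abs(ctrl.get_obs()['qvel']).max(), close_job())"
```

```text
the job is handed in; nothing more can be done
0.2533265322444986 None
```

The job is handed in at about 32 s: the bottle, jar, model and carver are all set as asked and released, the model measured about 2° off square, and the glue bottle and pencil are where they were.

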